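# Put the meter back in its foam pocket

## Task

The hand-held meter has been left between the two stacked white cases. Lift the upper case off and set it down upright on the desk, then press the meter, screen up, fully home into the foam pocket cut to its shape. Finally put the upper case back squared up on the lower one, without tipping it over at any time, and leave the mouse and the stapler where they are.

Things in the scene. Friction and masses are not known exactly. Their poses are not given: they have to be found in the camera images.
- foam: Dark grey foam tray, 232 x 212 mm (x, y), 35 mm high, fixed; left or right of the robot, the lower case on the other side. Origin: centre of its underside. 20 mm deep openings with paler floors: the meter's pocket (+y half), one filled by a steel caliper lying below the foam's top (part of the tray), and an empty 67 x 30 mm rectangle that belongs to nothing here.
- pocket (a point): Point on the floor of the meter's pocket, 15 mm above the desk, 20 mm below the foam's top, at (-26, 30, 15) mm in the tray's frame; axes those of the tray. The meter is home when its origin is here, its x and y along the tray's. The outline is the meter's own plus 2 mm all round: it goes in one way only.
- lips (a point): Middle between two springy foam lips in the meter's pocket, 12 mm above its floor point. Each reaches 3.5 mm in from the handle's side walls, from 7 to 17 mm above the floor, 38 mm long, rounded: they squeeze the handle by 1.5 mm a side, so the meter does not drop in by itself (it stays about 10 mm too high) but must be pushed down with 5 to 10 N.
- meter: Grey hand-held meter, 0.2 kg, 36 mm thick, lower edges bevelled 3 mm, screen up between the cases, its x within 0.5 rad of the lower case's. Origin: underside, near the centre of mass; x from handle to head. Handle x -58 to 32 mm, y -19 to 19. Head x 32 to 84, y -19 to 45 (juts out to +y only). Nose x 84 to 110, y 19 to 37, 22 mm thick. Home, it stands 16 mm out of the foam.
- upper_case: White plastic case, 180 x 120 x 40 mm (x, y, z), 0.45 kg, resting on the meter at the start (underside 81 mm above the desk). Origin: centre of its underside, z up. On top a grey bar handle, 90 mm long along x, 14 mm wide (y), 60 to 74 mm above the underside, on two 14 mm posts at x = -38 and 38, open below.
- lower_case: White plastic case, 180 x 120 x 45 mm (x, y, z), flat top, fixed to the desk. Origin at the centre of its underside, z up.
- lower_case_top (a point): Centre of the lower case's top, 45 mm above the desk; axes those of the lower case. The upper case, put back, has its origin here and its sides along the lower case's (either way round).
- desk_mat: Empty blue desk mat, 200 x 170 x 3 mm, fixed, between the tray and the stack: free room to set the upper case down, long side along the mat's x. Origin at the centre of its underside.
- mouse: Black computer mouse, 100 x 58 x 30 mm, on the robot's side of the mat; bystander. Origin under its centre.
- stapler: Grey stapler, 130 x 34 x 53 mm, beyond the mat; bystander. Origin under its centre.

How it is judged (in metres and radians):
On the way, in this order (a step that is already met when the one before it is completed fails the run):
1. the upper case stands upright on the desk or the mat, off the stack (horizontal distance between upper_case and lower_case_top above 0.1 m and height (world z) of upper_case below 0.008 m and angle between upper_case's own z axis and vertical below 0.05 rad), for 0.2 s.
2. the meter is fully home in its pocket (horizontal distance between meter and pocket below 0.004 m and z of meter in the frame of pocket below 0.004 m and angle between meter's own z axis and vertical below 0.06 rad and angle between the x axis of meter and the x axis of foam, either way round below 0.06 rad), for 0.2 s.
At the end, for the whole second after the job is handed in: Meter home in its pocket: within 4 mm of the pocket point sideways, underside less than 4 mm above the floor, level and in line within 0.06 rad. Upper case flat on the lower one, centred within 15 mm, square within 0.15 rad (either way round). Both released and still (all of step 2 and horizontal distance between upper_case and lower_case_top below 0.015 m and z of upper_case in the frame of lower_case_top between -0.004 and 0.005 m and angle between the x axis of upper_case and the x axis of lower_case, either way round below 0.15 rad and angle between upper_case's own z axis and vertical below 0.05 rad and linear speed of each of upper_case, meter below 0.02 m/s and contact force between the fingers and upper_case below 0.5 N and contact force between the fingers and meter below 0.5 N); the robot touches nothing.
It fails at once if the upper case is tipped over (more than 0.6 rad) (angle between upper_case's own z axis and vertical above 0.6 rad).
It fails at once if the mouse or the stapler is shifted by more than 40 mm (distance of any of mouse, stapler from where it was at the start of the episode above 0.04 m).
It also fails if it takes over 72 s, if anything falls off the work surface, if the arm or the gripper's body presses on something with over 40 N, if the wrist force passes 120 N, or if a joint passes its speed limit or range.

## Robot

A 7-joint arm with a two-finger parallel gripper is mounted at the origin on the work surface. World frame = base frame: x ahead of the robot, y to its left, z up, the work surface at z = 0. Lengths are in mm, angles in rad, forces in N, time in s.
With the tool pointing down it reaches from about 400 to 875 mm from the base axis. Payload 4.4 kg.
Tool frame: the origin (TCP) lies on the centre line of the jaws, within the pads' length; the fingertips stand 17 mm ahead of it and the grasp point (between the pads) lies 2 mm behind it (tip_reach is the distance from the TCP to the fingertips, in mm); z points along the fingers, x is the direction in which the jaws open and shut, and the axes are right-handed (so a half turn about z gives the same grasp; the last joint's range is limited). The gripper opens to 85 mm and grips with 20 to 120 N. Pads are 22 mm wide; open, the fingers measure 114 mm over their backs; the gripper's body (76 mm by 85 mm) begins 54 mm behind the grasp point. The pads swing forward as they close: fully open they stand 13 mm farther back than shut.
Start: joints at [-1.234, 0.628, 0.038, 1.517, -0.027, 0.996, -0.02], TCP at [254.776, 598.002, 248.313] pointing down, gripper open.
Joint ranges: [-3.06, 3.06], [-0.37, 2.12], [-1.25, 1.32], [0.18, 2.47], [-1.1, 4.24], [0.23, 1.98], [-2.94, 2.94]. Speed limits (rad/s): [2.57, 2.57, 3.14, 3.14, 3.14, 3.14, 3.14].

## Interface

Orientations are given as a rotation vector (axis times angle).
In Python, from bench import state, camera, camera_model, job_done, spot_in, landmark_of, tip_reach gives the robot as it stands.
- The arm moves only by the shell command python3 -m inch 'ROWS' [FORCE]. ROWS is JSON, a list that holds one entry, the list of rows, each a list of 7 numbers: the turn, a rotation vector about the world's x, y, z in degrees, then the shift along the world's x, y, z in mm, then the opening in per cent of the stroke, from 0 (shut) to 100 (fully open). In form: [[[rx, ry, rz, dx, dy, dz, hand], ...]]. A call has 1 to 12 rows; each row is the pose to reach, as a shift and turn from the pose commanded when the call began; what a row does not reach only later rows make up. A row lasts 1/10 s, in which the tool goes at most 50 mm and 8.59 degrees, less where a joint would pass 70% of its speed; a pose out of reach is approached as far as the arm can. A call with a gripper value outside its range is refused whole. The fingers move at their own pace and stop on an object; FORCE is the grip in N (left out, the last holds). Time passes only in rows, so rows that repeat a pose let the fingers close. It gives the time, the measured TCP pose, the force and the opening at its end, in the units of the state.
- state(): the state, without advancing time (a new reading comes with each control period).
- camera(name): name is "scene" or "top"; returns (picture, depth): 480x640x3 uint8, red, green, blue; 480x640 float32, mm along the optical axis (not along the pixel's ray), 0 where there is no reading.
- camera_model(name): a dict with "fx", "fy", "cx", "cy" (pixels), "position" and "orientation" of the camera in the world. Camera axes: x right, y up, looking along -z (the intrinsics and any distortion apply to the point x, -y, -z); pixel columns grow to the right and rows downward; lengths in mm; the calibration is good to about 2 mm. A picture is of the moment at which its call begins. camera_model takes no time and is no camera call.
- job_done(): hands the job in, once; it reports no verdict.
Trained networks look in the newest picture that a camera, given by its name, has taken for a name from the list of things; names that differ only in an ending like _2 or _b are one class to them, and where a whole thing is asked for, a point or a joint stands for the part that bears it (a point fixed in the world has none). Each returns a list of dicts, best first, with "conf" (0 to 1); they miss things now and then, are a little off and sometimes report something else, mostly with a low value. They report only what shows in the picture. A call takes as long as a camera call.
- spot_in(camera, query): "location" ([x, y, z] in mm, in the coordinates of the camera as it stood for that picture, good to about 4 mm: the middle of the surface that is visible of it).
- landmark_of(camera, query): "location" ([x, y, z] in mm, in the coordinates of the camera as it stood for that picture, good to about 4 mm: a listed point, or the origin of a listed thing).
The state is a dict: "t": time; "qpos": joint angles; "qvel": joint speeds; "joint_efforts": joint torques, N m; "eef_pos": TCP position; "tool_rot": TCP orientation; "contact_force": force on the tool from outside, world axes, zero at the start; "wrist_torque": the same for the moment, N m; "gripper_width": opening from 0.0 (shut) to 1.0 (fully open).
Only numpy, scipy, OpenCV 4.12 (cv2) and the standard library are available. Lean on these libraries where they do the work, as an engineer would, in place of code of your own. Each camera call takes 0.05 s, during which the arm holds its last target.

## Working session

There is one attempt and no reset: what is moved stays moved. The work goes in short steps, Python scripts to look and compute and a shell command to move; the robot and the scene stay as the last step left them, time stands still between calls to the robot, and variables do not carry over. Pictures are saved under pics/ and viewed, and the job is handed in when it is done.

```bash
ls; mkdir -p pics
python3 - <<'E'
from bench import *
import cv2
print(state()); print(tip_reach)
for n in("scene","top"):
    p,d=camera(n); cv2.imwrite(f"pics/{n}0.png",p[:,:,::-1]); print(n,camera_model(n))
    import numpy as np; np.savez(f"{n}0.npz",p=p,d=d)
E
```

```text
pics
{'t': 0.0, 'qpos': array([-1.23378044,  0.62935314,  0.03844617,  1.51838619, -0.02701842,
        0.99628686, -0.02002067]), 'qvel': array([-1.23287916e-03, -4.56323203e-04, -9.93187856e-04,  2.18086578e-04,
       -7.14980489e-05, -1.29823818e-03,  1.40046954e-04]), 'joint_efforts': array([-4.31526132e-05, -5.63401330e+01,  1.22662313e+00, -1.93436676e+01,
        1.12285389e-02,  1.05787799e-02,  7.01857601e-06]), 'eef_pos': array([254.54256874, 597.43516804, 247.37876424]), 'tool_rot': array([ 2.62007306e+00,  1.73150577e+00, -2.49802350e-03]), 'contact_force': array([-0.29762734, -0.11775369, -0.30129202]), 'wrist_torque': array([-0.00969057,  0.00390398, -0.0274357 ]), 'gripper_width': 0.9993349430437416}
17.0
scene {'fx': 479.3557610469675, 'fy': 479.3557610469675, 'cx': 313.29517113742446, 'cy': 238.8592145697647, 'position': array([ 888.91196073, -483.77418375,  618.77538063]), 'orientation': array([0.79525361, 0.26129844, 0.55455665])}
top {'fx': 560.5892464741406, 'fy': 560.5892464741406, 'cx': 329.6427408137592, 'cy': 236.44434735971956, 'position': array([ 381.99918306,   -8.36423661, 1259.61143472]), 'orientation': array([ 0.11805283, -0.12893374, -1.58165591])}
```

View pics/scene0.png

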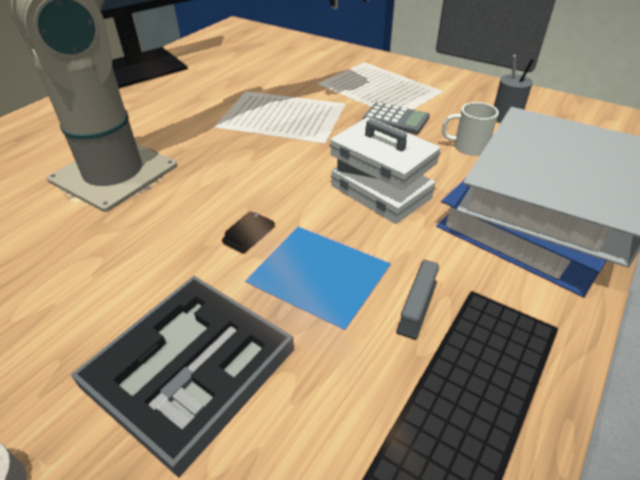

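View pics/top0.png

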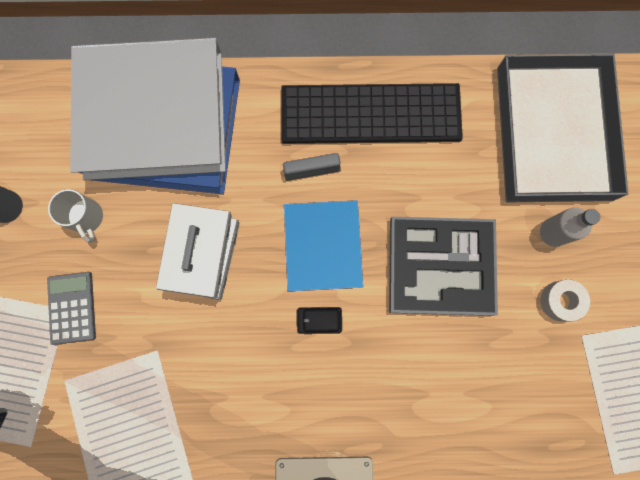

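The top view shows the stack at px (198,250), mat (323,245), tray (443,266), mouse (320,320) and stapler (312,167). In the tray, the pocket's nose points image-left, which is world +y. Next I measure.

```bash
cat > h.py <<'E'
import numpy as np, cv2
from scipy.spatial.transform import Rotation as R
from bench import *
def towld(n,p):
    m=camera_model(n); return R.from_rotvec(m["orientation"]).apply(np.array(p))+m["position"]
def cloud(n,d):
    m=camera_model(n); v,u=np.mgrid[0:480,0:640]
    P=np.stack([(u-m["cx"])/m["fx"]*d,-(v-m["cy"])/m["fy"]*d,-d],-1)
    W=R.from_rotvec(m["orientation"]).apply(P.reshape(-1,3)).reshape(480,640,3)+m["position"]
    W[d<=0]=np.nan; return W
def snap(n,tag=None):
    p,d=camera(n)
    if tag: cv2.imwrite(f"pics/{tag}.png",p[:,:,::-1]); np.savez(f"{tag}.npz",p=p,d=d)
    return p,d,cloud(n,d)
def rect(pts):
    c,s,a=cv2.minAreaRect(pts.astype(np.float32)); return np.round(c,1),np.round(s,1),round(a,2)
E
python3 - <<'E'
from h import *
for n in("top","scene"):
    snap(n,n+"1")
    for q in("foam","pocket","lips","upper_case","lower_case","lower_case_top","desk_mat","mouse","stapler","meter"):
        print(n,q,[(np.round(towld(n,r["location"])).tolist(),round(r["conf"],2)) for r in landmark_of(n,q)[:2]])
E
python3 - <<'E'
from h import *
z=np.load("top1.npz");p,d=z["p"].astype(int),z["d"];W=cloud("top",d)
print("desk z",np.nanmedian(W[350:450,230:270,2]))
def box(a,b,c,e): m=np.zeros((480,640),bool);m[c:e,a:b]=1;return m
st=box(140,250,190,315)
def rep(name,m):
    m=cv2.morphologyEx(m.astype(np.uint8),cv2.MORPH_OPEN,np.ones((3,3)))>0
    q=W[m]; print(name,m.sum(),rect(q[:,:2]),"z",np.nanmedian(q[:,2]))
rep("uptop",st&(W[...,2]>112)&(W[...,2]<130))
rep("handle",st&(W[...,2]>140))
rep("lowtop",st&(W[...,2]>30)&(W[...,2]<55))
rep("mat",box(270,375,190,300)&(p[...,2]>p[...,0]+60))
t=box(380,505,205,325)
rep("tray",t&(W[...,2]>28)&(W[...,2]<45))
rep("trayall",t&(W[...,2]>10)&(W[...,2]<45))
rep("poc",t&(W[...,2]<26)&(W[...,2]>8))
rep("mouse",box(290,350,303,340)&(W[...,2]>8))
rep("stap",box(275,350,145,190)&(W[...,2]>15))
E
```

```text
top foam [([511.0, -266.0, -2.0], 0.66)]
top pocket [([477.0, -295.0, 16.0], 0.92)]
top lips [([477.0, -294.0, 26.0], 0.79)]
top upper_case [([541.0, 263.0, 77.0], 0.7)]
top lower_case []
top lower_case_top []
top desk_mat [([560.0, -1.0, -1.0], 0.75)]
top mouse [([395.0, 4.0, 0.0], 0.84)]
top stapler [([741.0, 21.0, 2.0], 0.91)]
top meter []
scene foam []
scene pocket [([481.0, -292.0, 17.0], 0.65)]
scene lips [([478.0, -295.0, 27.0], 0.87), ([481.0, -292.0, 18.0], 0.17)]
scene upper_case [([539.0, 268.0, 78.0], 0.79), ([476.0, -297.0, 28.0], 0.22)]
scene lower_case [([542.0, 264.0, -0.0], 0.73), ([477.0, -294.0, 29.0], 0.68)]
scene lower_case_top [([536.0, 264.0, 42.0], 0.55)]
scene desk_mat [([558.0, 0.0, 1.0], 0.56)]
scene mouse [([392.0, 6.0, -2.0], 0.95)]
scene stapler [([740.0, 21.0, 0.0], 0.68)]
scene meter [([508.0, 252.0, 48.0], 0.68)]
desk z 0.2332732321444837
uptop 4758 (array([539.7, 263. ]), array([124.7, 180.8]), 80.5) z 121.109508299489
handle 351 (array([539.8, 263.9]), array([14.8, 89.4]), 81.13) z 154.5156765306208
lowtop 384 (array([534.1, 205.7]), array([ 14.4, 168.2]), 80.65) z 43.73070118077294
mat 6443 (array([562.9,  -4.2]), array([214.7, 149.9]), 8.7) z 3.2445990246503698
tray 6911 (array([ 509.2, -267.9]), array([233.5, 212.7]), 87.64) z 35.16237882097744
trayall 10189 (array([ 509.2, -268.2]), array([234.9, 212.7]), 87.63) z 33.58095419665324
poc 2198 (array([ 511.5, -271.2]), array([168.6, 158.2]), 86.32) z 15.25707150637163
mouse 1173 (array([393.6,   7.8]), array([97.3, 56.8]), 89.1) z 28.164733650176686
stap 801 (array([739.3,  20.9]), array([ 31.8, 127.5]), 9.58) z 52.193739972352205
```

The tray fit puts the pocket at about (478,-293) with tray x at 87.6°, and the network agrees. The upper case is at (540,263.5) with its bar along -9°. I move above the bar first.

```bash
python3 -m inch '[[[0,0,14,285,-334,-38,100],[0,0,14,285,-334,-38,100],[0,0,14,285,-334,-38,100],[0,0,14,285,-334,-38,100],[0,0,14,285,-334,-38,100],[0,0,14,285,-334,-38,100],[0,0,14,285,-334,-38,100],[0,0,14,285,-334,-38,100],[0,0,14,285,-334,-38,100],[0,0,14,285,-334,-38,100],[0,0,14,285,-334,-38,100],[0,0,14,285,-334,-38,100]]]' 60
python3 - <<'E'
from h import *
s=state();print(s["eef_pos"],s["qpos"])
snap("scene","s2");snap("top","t2")
E
```

```text
t: 2.4
eef_pos: [538.9, 265.5, 210.4]
tool_rot: [-2.387, -2.04, -0.0]
contact_force: [-0.9, 0.5, 0.8]
gripper_width: 0.997
[538.89029841 265.49062812 210.37432229] [-0.48017826  0.59903805 -0.03725882  1.70053998  0.02630439  0.84254637
  0.8856178 ]
```

View pics/s2.png

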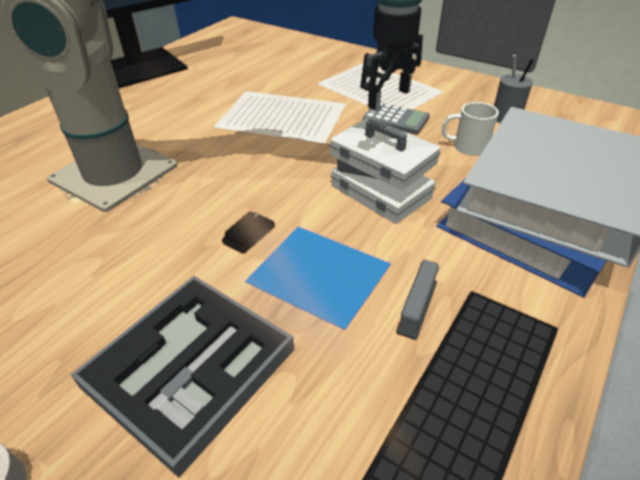

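The open gripper is above the bar (bar near px (385,133)). I descend and grip.

```bash
python3 -m inch '[[[0,0,0,0,0,-30,100],[0,0,0,0,0,-50,100],[0,0,0,0,0,-64,100],[0,0,0,0,0,-64,100],[0,0,0,0,0,-64,100],[0,0,0,0,0,-64,0],[0,0,0,0,0,-64,0],[0,0,0,0,0,-64,0],[0,0,0,0,0,-64,0],[0,0,0,0,0,-64,0],[0,0,0,0,0,-64,0],[0,0,0,0,0,-64,0]]]' 60
```

```text
t: 3.7
eef_pos: [539.9, 263.3, 146.5]
tool_rot: [2.39, 2.038, -0.001]
contact_force: [-0.1, -1.6, 3.3]
gripper_width: 0.152
```

```bash
python3 -m inch '[[[0,0,0,0,0,5,0],[0,0,0,0,0,12,0],[0,0,0,0,0,24,0],[0,0,0,0,0,40,0],[0,0,0,0,0,60,0],[0,0,0,0,0,80,0],[0,0,0,0,0,80,0],[0,0,0,0,0,80,0]]]'
python3 - <<'E'
from h import *
snap("scene","s3")
E
```

```text
t: 4.5
eef_pos: [539.6, 264.1, 226.5]
tool_rot: [-2.39, -2.039, -0.001]
contact_force: [-0.3, 0.2, -6.5]
gripper_width: 0.148
```

View pics/s3.png

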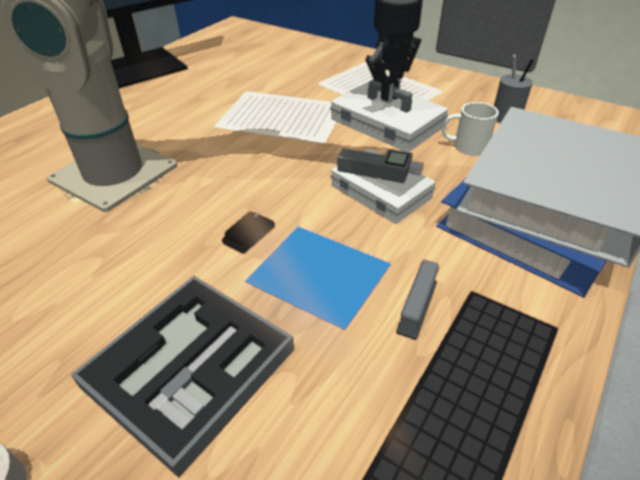

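The case is held level, and the meter stays on the lower case with its head at px (400,160). I carry the case to the mat.

```bash
python3 -m inch '[[[0,0,2,4,-40,0,0],[0,0,4,8,-85,0,0],[0,0,6,12,-130,0,0],[0,0,8,16,-175,0,0],[0,0,10,20,-220,-20,0],[0,0,11,22,-250,-40,0],[0,0,11,22,-266,-60,0],[0,0,11,22,-266,-90,0],[0,0,11,22,-266,-120,0],[0,0,11,22,-266,-140,0],[0,0,11,22,-266,-150,0],[0,0,11,22,-266,-150,0]]]'
python3 - <<'E'
from h import *
snap("scene","s4")
E
```

```text
t: 5.75
eef_pos: [560.3, -2.0, 74.4]
tool_rot: [-2.182, -2.256, 0.005]
contact_force: [0.3, 0.3, -4.7]
gripper_width: 0.149
```

View pics/s4.png

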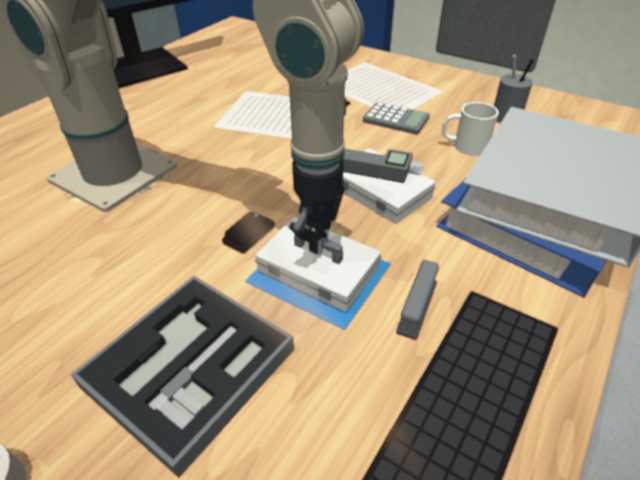

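The case is just above the mat, clear of both bystanders. I lower it, release it and retreat.

```bash
python3 -m inch '[[[0,0,0,0,0,-3,0],[0,0,0,0,0,-6,0],[0,0,0,0,0,-8,0],[0,0,0,0,0,-8,0],[0,0,0,0,0,-8,100],[0,0,0,0,0,-8,100],[0,0,0,0,0,-8,100],[0,0,0,0,0,-8,100],[0,0,0,0,0,-8,100]]]'
python3 -m inch '[[[0,0,0,0,0,25,100],[0,0,0,0,0,65,100],[0,0,0,0,0,110,100],[0,0,0,0,0,160,100],[0,0,0,-40,-40,160,100],[0,0,0,-80,-80,160,100],[0,0,0,-120,-120,160,100],[0,0,0,-160,-160,160,100],[0,0,0,-160,-160,160,100]]]'
python3 - <<'E'
from h import *
snap("top","t5");snap("scene","s5")
for n in("top","scene"):
    for q in("meter","lower_case_top","lower_case","upper_case"):
        print(n,q,[(np.round(towld(n,r["location"])).tolist(),round(r["conf"],2)) for r in landmark_of(n,q)[:2]])
E
```

```text
t: 6.7
eef_pos: [561.9, -2.0, 68.5]
tool_rot: [2.184, 2.258, 0.0]
contact_force: [-0.1, -0.3, 0.3]
gripper_width: 0.982
t: 7.6
eef_pos: [398.0, -164.6, 228.4]
tool_rot: [-2.188, -2.253, 0.004]
contact_force: [0.8, 0.5, 0.6]
gripper_width: 1.002
top meter [([511.0, 254.0, 45.0], 0.66)]
top lower_case_top [([543.0, 264.0, 47.0], 0.72)]
top lower_case [([544.0, 263.0, 3.0], 0.9)]
top upper_case [([564.0, -3.0, -2.0], 0.84)]
scene meter [([510.0, 256.0, 45.0], 0.98)]
scene lower_case_top [([535.0, 262.0, 42.0], 0.63)]
scene lower_case [([540.0, 264.0, 2.0], 0.82)]
scene upper_case [([564.0, 2.0, 2.0], 0.73)]
```

View pics/t5.png

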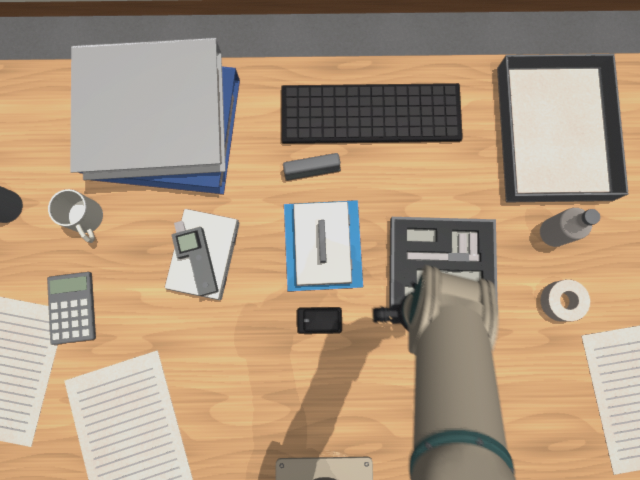

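View pics/s5.png

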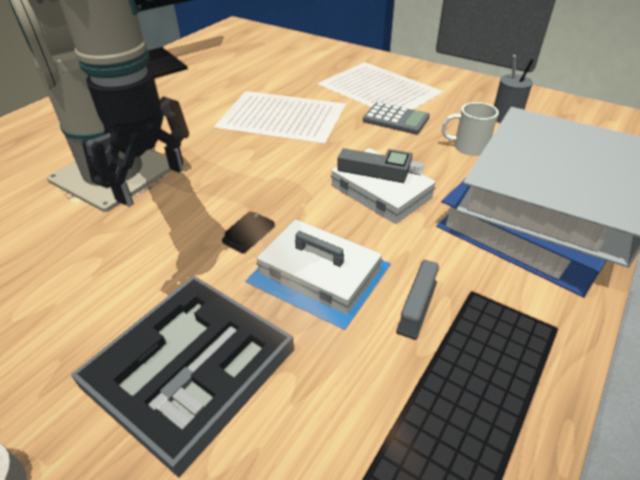

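The case stands upright on the mat at px (322,243). The meter's head is at px (188,243), nose at (180,228) and handle end at (205,285). I fit the meter, lower case and tray with templates.

```bash
cat > fit.py <<'E'
from h import *
from scipy.optimize import minimize
def plane(n,z,uv):
    m=camera_model(n); u,v=uv
    D=np.stack([(u-m["cx"])/m["fx"],-(v-m["cy"])/m["fy"],-np.ones_like(u,float)],-1)
    D=R.from_rotvec(m["orientation"]).apply(D); t=(z-m["position"][2])/D[:,2]
    return (m["position"]+D*t[:,None])[:,:2]
def sdrect(p,x0,x1,y0,y1):
    return np.maximum(np.maximum(x0-p[:,0],p[:,0]-x1),np.maximum(y0-p[:,1],p[:,1]-y1))
def loc(P,q):
    c,s=np.cos(q[2]),np.sin(q[2]); d=P-q[:2]; return np.stack([d[:,0]*c+d[:,1]*s,-d[:,0]*s+d[:,1]*c],-1)
def fit(P,mask,sd,q0,w=1.0):
    f=lambda q: np.mean((1/(1+np.exp(np.clip(sd(loc(P,q))/w,-50,50)))-mask)**2)
    b=min((minimize(f,np.array(q0)+[0,0,a],method="Nelder-Mead",options=dict(initial_simplex=np.array(q0)+[0,0,a]+np.array([[0,0,0],[8,0,0],[0,8,0],[0,0,.1]]),maxiter=600)) for a in(-.15,0,.15)),key=lambda r:r.fun)
    return b.x,b.fun
def meter_sd(p): return np.minimum(sdrect(p,-58,32,-19,19),sdrect(p,32-1,84,-19,45))
def fit_meter(n,tag,win,ztop,q0,zth=8):
    z=np.load(tag+".npz");W=cloud(n,z["d"]);v,u=np.mgrid[win[2]:win[3],win[0]:win[1]]
    Z=W[win[2]:win[3],win[0]:win[1],2].ravel(); P=plane(n,ztop,(u.ravel(),v.ravel()))
    k=~np.isnan(Z); 
    print("ztop med",np.median(Z[k&(abs(Z-ztop)<zth)]))
    return fit(P[k],(abs(Z[k]-ztop)<zth)*1.0,meter_sd,q0,1.5)
E
python3 - <<'E'
from fit import *
a=np.arctan2
print("top",fit_meter("top","t5",(150,250,200,310),81,[510,255,.25]))
print("scene",fit_meter("scene","s5",(320,440,140,195),81,[510,255,.25]))
# lower case via white color+height in top
z=np.load("t5.npz");W=cloud("top",z["d"]);
m=np.zeros((480,640),bool);m[195:310,150:250]=1
k=m&(W[...,2]>38)
print(rect(W[k&(abs(W[...,2]-45)<5)][:,:2]))
k=np.zeros((480,640),bool);k[190:300,270:375]=1;k&=W[...,2]>30;k&=W[...,2]<55
print("upper on mat",rect(W[k][:,:2]),np.median(W[k][:,2]))
k=np.zeros((480,640),bool);k[190:300,270:375]=1;k&=W[...,2]>70
print("bar",rect(W[k][:,:2]),np.median(W[k][:,2]))
# tray & pocket fit from t1 
z=np.load("top1.npz");W=cloud("top",z["d"]);v,u=np.mgrid[205:325,380:505]
Z=W[205:325,380:505,2].ravel();P=plane("top",35,(u.ravel(),v.ravel()))
q,f=fit(P,(Z>8)*1.0,lambda p:sdrect(p,-116,116,-106,106),[509,-268,1.53],1.5);print("tray",q,f)
c,s=np.cos(q[2]),np.sin(q[2]);pk=q[:2]+[c*-26-s*30,s*-26+c*30];print("pocket",pk)
# pocket at floor z=15: mask pixels with z in 10..25 around pocket; outline+2
P=plane("top",15,(u.ravel(),v.ravel()))
sd=lambda p: np.minimum(meter_sd(p)-2,sdrect(p,82,112,17,39))
# restrict to near pocket
L=loc(P,[*pk,q[2]]);kk=(L[:,0]>-75)&(L[:,0]<125)&(L[:,1]>-28)&(L[:,1]<60)
print("pocket fit",fit(P[kk],((Z[kk]<26))*1.0,sd,[*pk,q[2]],1.5))
E
```

```text
ztop med 81.46537417270565
top (array([5.08686151e+02, 2.54563704e+02, 2.55343140e-01]), np.float64(0.00610076565308315))
ztop med 81.71778253763478
scene (array([5.10152789e+02, 2.48855577e+02, 2.42794627e-01]), np.float64(0.03189691811721383))
(array([541.5, 262.4]), array([124.2, 180.1]), 77.69)
upper on mat (array([561.9,  -2. ]), array([181.8, 123.8]), 1.85) 43.11273053157811
bar (array([561.6,  -1. ]), array([88.9, 13.9]), 1.93) 76.83638885786695
tray [ 508.6956548  -266.16902494    1.53159041] 0.01202401692023532
pocket [ 477.6996157  -290.97316895]
pocket fit (array([ 478.83026533, -295.28053843,    1.52774034]), np.float64(0.02474174805608768))
```

Run:
```python
from fit import *
for tag,c,tz in(("s2",(538.9,265.5),210.4),("s5",(398,-164.6),228.4),("s4",(560.3,-2),74.4),("s3",(539.6,264.1),226.5)):
    W=cloud("scene",np.load(tag+".npz")["d"])
    k=(np.hypot(W[...,0]-c[0],W[...,1]-c[1])<70)&(W[...,2]>tz-40)&(W[...,2]<tz+40)
    z=W[k][:,2]-tz; print(tag,np.histogram(z,np.arange(-40,41,4))[0],np.sort(z)[:5])
W=cloud("top",np.load("t5.npz")["d"])
v,u=np.mgrid[195:310,150:250]
S=W[195:310,150:250]
P=plane("top",45,(u.ravel(),v.ravel()))
Z=S[...,2].ravel()
# lower case: exclude pixels on meter (z>52)
k=(Z<52)
print(fit(P[k],(abs(Z[k]-45)<8)*1.,lambda p:sdrect(p,-90,90,-60,60),[541,262,-.16],1.5))
W=cloud("top",np.load("top1.npz")["d"]);S=W[195:310,150:250];Z=S[...,2].ravel();P=plane("top",121,(u.ravel(),v.ravel()))
print("upper0",fit(P,(abs(Z-121)<8)*1.,lambda p:sdrect(p,-90,90,-60,60),[541,262,-.16],1.5))
```

```text
s2 [ 0  0  0  0  0  0  0  0  0 31 32 41 60 49 57 45 60 53 57 32] [-3.7325119  -3.24078665 -2.69830129 -2.51238574 -2.3014097 ]
s5 [ 0  0  0  0  0  0  0  0  0 32 51 75 81 79 88 75 89 82 72 64] [-3.78794472 -3.68705933 -3.65232158 -3.28117227 -2.93619019]
s4 [  77   58   70 1979  568   40   50   44   59   66   69   75  137   29
   26   20   14   47   69   64] [-39.98701273 -39.92564349 -39.88574081 -39.85544836 -39.84105962]
s3 [  79   68   74 1183  346   41   72   58   69   84   90  107  138   48
   41   29   34   49   87   80] [-39.99778744 -39.96076514 -39.86971606 -39.82768465 -39.81483704]
(array([ 5.41354832e+02,  2.62870963e+02, -2.16810729e-01]), np.float64(0.008037414332127943))
upper0 (array([ 5.39401008e+02,  2.62975447e+02, -1.59339728e-01]), np.float64(0.044401023381912916))
```

Fully open, the tips measure 4 mm ahead of the TCP, so the 17 mm is for shut jaws. For joint 7's range at the tray, the meter has to be grasped with tool x at -75.4°. I turn in two calls while travelling.

```bash
python3 -m inch '[[[0,0,-8,9,35,0,100],[0,0,-16,18,70,0,100],[0,0,-24,27,105,0,100],[0,0,-32,36,140,0,100],[0,0,-40,45,175,0,100],[0,0,-48,54,210,0,100],[0,0,-56,63,245,0,100],[0,0,-64,72,280,0,100],[0,0,-72,81,315,0,100],[0,0,-80,90,350,0,100],[0,0,-88,99,385,0,100],[0,0,-90,107,416,0,100]]]'
python3 -m inch '[[[0,0,-8,0,0,0,100],[0,0,-16,0,0,0,100],[0,0,-24,0,0,0,100],[0,0,-32,0,0,0,100],[0,0,-40,0,0,-10,100],[0,0,-48,0,0,-20,100],[0,0,-56,0,0,-40,100],[0,0,-64,0,0,-60,100],[0,0,-72,0,0,-80,100],[0,0,-77,0,0,-95,100],[0,0,-77,0,0,-95,100],[0,0,-77,0,0,-95,100]]]' 80
python3 - <<'E'
from h import *
s=state();print(s["eef_pos"],s["qpos"]);r=R.from_rotvec(s["tool_rot"]).as_matrix();print(np.degrees(np.arctan2(r[1,0],r[0,0])))
snap("scene","s6");p,d,W=snap("top","t6")
E
```

```text
t: 9.3
eef_pos: [508.5, 257.1, 228.0]
tool_rot: [-3.141, -0.051, 0.0]
contact_force: [0.5, -1.3, -0.8]
gripper_width: 1.0
t: 10.5
eef_pos: [508.7, 254.5, 133.2]
tool_rot: [2.494, -1.91, 0.0]
contact_force: [-0.5, -0.0, -0.7]
gripper_width: 1.002
[508.65216734 254.51940248 133.22862958] [-0.87473152  0.74351669  0.58446044  1.86332381 -0.60267204  0.71871865
 -1.25078518]
-74.8990428040064
```

View pics/s6.png

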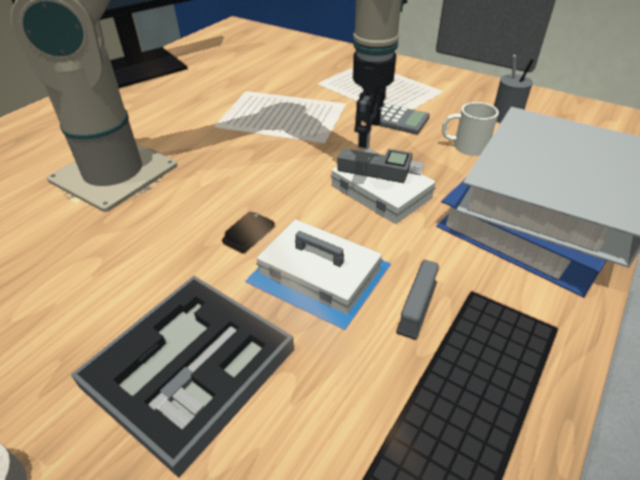

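The jaws straddle the meter handle. I descend to TCP z 82 and grip.

```bash
python3 -m inch '[[[0,0,0,0,0,-20,100],[0,0,0,0,0,-40,100],[0,0,0,0,0,-51,100],[0,0,0,0,0,-51,100],[0,0,0,0,0,-51,60],[0,0,0,0,0,-51,50],[0,0,0,0,0,-51,0],[0,0,0,0,0,-51,0],[0,0,0,0,0,-51,0],[0,0,0,0,0,-51,0],[0,0,0,0,0,-51,0]]]' 80
python3 - <<'E'
from fit import *
snap("scene","s7");snap("top","t7")
p=cv2.imread("pics/s7.png")[100:220,310:450];cv2.imwrite("pics/s7z.png",cv2.resize(p,None,fx=5,fy=5,interpolation=cv2.INTER_CUBIC))
E
```

```text
t: 11.7
eef_pos: [509.4, 254.2, 83.5]
tool_rot: [-2.49, 1.913, -0.001]
contact_force: [-1.4, -0.4, 5.3]
gripper_width: 0.421
```

View pics/s7z.png

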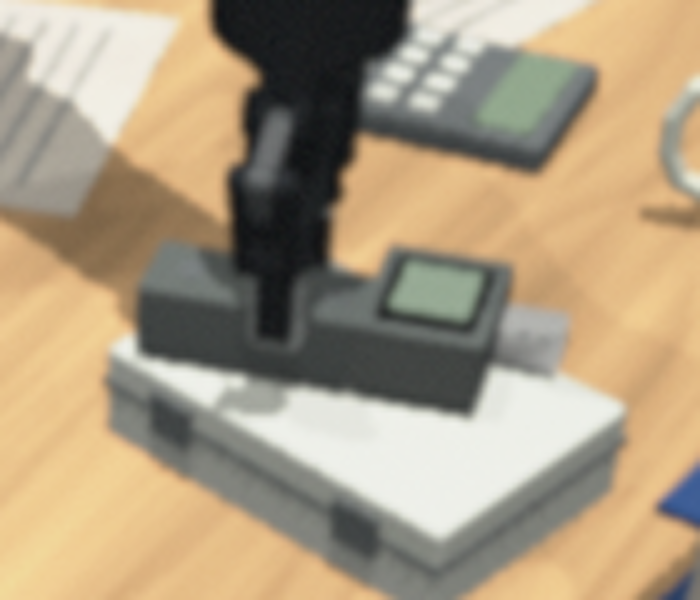

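Run:
```python
from fit import *
W=cloud("scene",np.load("s7.npz")["d"])
L=loc(W[...,:2].reshape(-1,2),[509.3,254.4,np.radians(15)]).reshape(480,640,2)
k=(abs(L[...,0])<9)&(L[...,1]<-21)&(L[...,1]>-45)&(W[...,2]>47)&(W[...,2]<110)
z=W[k];print(k.sum(),np.sort(z[:,2])[:12],[ (round(a,1),round(b,1)) for a,b in zip(L[k][np.argsort(z[:,2])[:12],1],np.sort(z[:,2]))])
```

```text
127 [47.06335496 47.24595882 47.31685905 47.33594919 47.37264192 47.49671899
 47.87610541 47.89409229 48.11032114 48.27599415 48.3151601  64.81681327] [(np.float64(-30.7), np.float64(47.1)), (np.float64(-29.1), np.float64(47.2)), (np.float64(-37.6), np.float64(47.3)), (np.float64(-31.3), np.float64(47.3)), (np.float64(-38.0), np.float64(47.4)), (np.float64(-36.7), np.float64(47.5)), (np.float64(-39.6), np.float64(47.9)), (np.float64(-32.4), np.float64(47.9)), (np.float64(-26.9), np.float64(48.1)), (np.float64(-42.9), np.float64(48.3)), (np.float64(-45.0), np.float64(48.3)), (np.float64(-22.0), np.float64(64.8))]
```

The tips are about 20–21 mm above the meter's underside, which is too close to the foam top at home. I regrip 3 mm higher.

```bash
python3 -m inch '[[[0,0,0,0,0,0,60],[0,0,0,0,0,0,60],[0,0,0,0,0,3,60],[0,0,0,0,0,3,60],[0,0,0,0,0,3,0],[0,0,0,0,0,3,0],[0,0,0,0,0,3,0],[0,0,0,0,0,3,0],[0,0,0,0,0,3,0]]]' 80
python3 -m inch '[[[0,0,0,0,0,10,0],[0,0,0,0,0,25,0],[0,0,0,0,0,45,0],[0,0,0,0,0,70,0],[0,0,0,0,0,70,0],[0,0,0,0,0,70,0]]]' 80
python3 - <<'E'
from fit import *
s=state();print(s["eef_pos"],s["qpos"]);r=R.from_rotvec(s["tool_rot"]).as_matrix();print(np.degrees(np.arctan2(r[1,0],r[0,0])))
snap("scene","s8");snap("top","t8")
p=cv2.imread("pics/s8.png")[60:220,310:450];cv2.imwrite("pics/s8z.png",cv2.resize(p,None,fx=4,fy=4,interpolation=cv2.INTER_CUBIC))
E
```

```text
t: 12.7
eef_pos: [508.9, 254.0, 85.8]
tool_rot: [-2.491, 1.914, 0.0]
contact_force: [-1.1, -0.7, 5.9]
gripper_width: 0.42
t: 13.3
eef_pos: [508.9, 254.3, 156.1]
tool_rot: [-2.49, 1.913, -0.0]
contact_force: [-0.7, -0.6, -2.2]
gripper_width: 0.418
[508.87089689 254.27515059 156.09425411] [-0.89236968  0.71346023  0.61364771  1.84946482 -0.57769606  0.76253075
 -1.27317691]
-75.0647034593687
```

View pics/s8z.png

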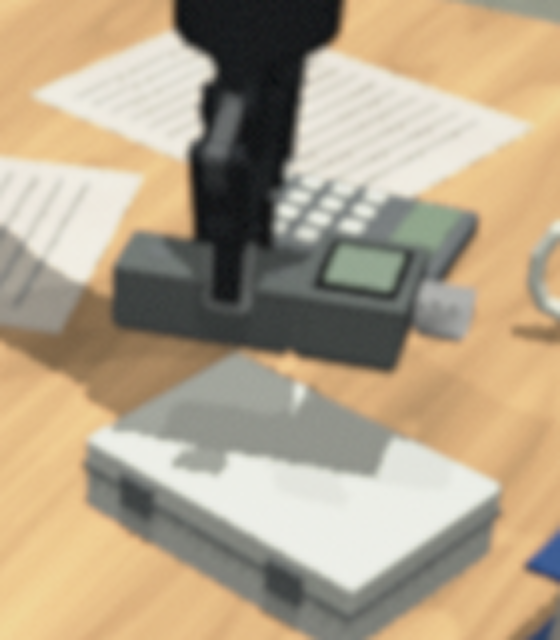

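The meter is level in the grip. I carry it over the tray, turning +72.7°.

```bash
python3 -m inch '[[[0,0,6,-2,-40,0,0],[0,0,12,-5,-85,0,0],[0,0,18,-7,-130,0,0],[0,0,24,-10,-175,0,0],[0,0,30,-12,-220,0,0],[0,0,36,-15,-265,0,0],[0,0,42,-18,-310,0,0],[0,0,48,-20,-355,0,0],[0,0,54,-23,-400,0,0],[0,0,60,-26,-445,0,0],[0,0,66,-28,-490,0,0],[0,0,72.7,-31,-535,0,0]]]' 80
python3 -m inch '[[[0,0,0,0,-6,0,0],[0,0,0,0,-12.2,0,0],[0,0,0,0,-12.2,-20,0],[0,0,0,0,-12.2,-40,0],[0,0,0,0,-12.2,-40,0],[0,0,0,0,-12.2,-40,0]]]' 80
python3 - <<'E'
from fit import *
s=state();print(s["eef_pos"],s["qpos"]);r=R.from_rotvec(s["tool_rot"]).as_matrix();print(np.degrees(np.arctan2(r[1,0],r[0,0])))
snap("scene","s9");snap("top","t9")
for n in("top","scene"):
    for q in("meter","pocket"):
        print(n,q,[(np.round(towld(n,r["location"]),1).tolist(),round(r["conf"],2)) for r in landmark_of(n,q)[:2]])
E
```

```text
t: 14.6
eef_pos: [476.9, -282.5, 154.3]
tool_rot: [-3.14, 0.058, 0.002]
contact_force: [1.7, -0.4, -2.2]
gripper_width: 0.418
t: 15.2
eef_pos: [477.9, -291.7, 115.0]
tool_rot: [-3.14, 0.063, 0.002]
contact_force: [-0.1, -0.3, -1.5]
gripper_width: 0.42
[ 477.89120096 -291.65255999  114.97601453] [ 0.41325457  0.68920567  0.13133225  1.88936823 -0.1548466   0.57458304
  0.60536931]
-2.287136046686246
top meter [([482.2, -292.6, 72.9], 0.71), ([563.5, -3.5, -2.1], 0.67)]
top pocket [([476.5, -294.7, 14.6], 0.61)]
scene meter [([479.4, -293.0, 75.2], 0.76)]
scene pocket [([483.3, -294.2, 17.5], 0.72), ([544.7, 267.0, 2.5], 0.61)]
```

View pics/s9.png

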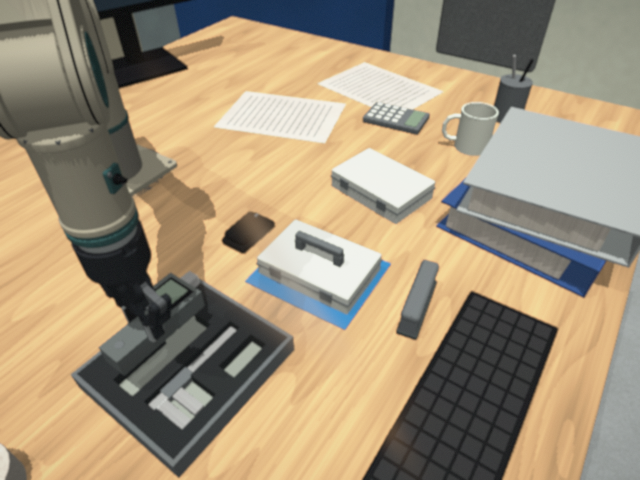

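View pics/t9.png

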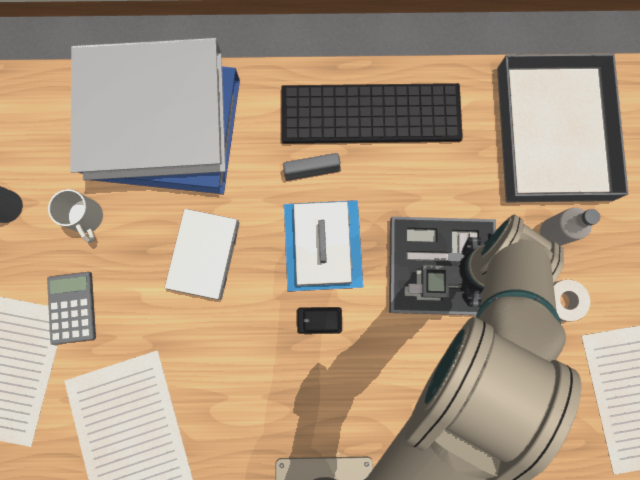

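Run:
```python
from fit import *
q=[478.2,-293.2,np.radians(87.65)]
for n,t in(("top","t9"),("scene","s9")):
    W=cloud(n,np.load(t+".npz")["d"]); L=loc(W[...,:2].reshape(-1,2),q); Z=W[...,2].ravel()
    k=(abs(L[:,0]-10)<110)&(abs(L[:,1]-10)<50)&(abs(Z-110.5)<4)&(L[:,0]<95)
    a=L[k&(L[:,0]>36)]; print(n,k.sum(),"head z",np.median(Z[k]),"x max",np.percentile(a[:,0],98),"y",np.percentile(a[:,1],[1,99]), len(a))
    b=L[k&(L[:,0]<-20)]
    if len(b): print(" handle x min",np.percentile(b[:,0],[1,5]),"y",np.percentile(b[:,1],[1,99]))
    k=(L[:,0]>86)&(L[:,0]<130)&(abs(Z-97)<4); 
    if k.sum(): print(" nose",np.percentile(L[k],[2,98],axis=0),np.median(Z[k]))
W=cloud("top",np.load("t9.npz")["d"]);v,u=np.mgrid[195:310,150:250];Z=W[195:310,150:250,2].ravel();P=plane("top",45,(u.ravel(),v.ravel()))
print("lower",fit(P,(abs(Z-45)<8)*1.,lambda p:sdrect(p,-90,90,-60,60),[541,262,-.2],1.5))
k=(abs(Z-45)<4);print(rect(W[195:310,150:250].reshape(-1,3)[k][:,:2]))
# pocket openings edges at foam top z=35 : colour edges, from top1
z=np.load("top1.npz");W=cloud("top",z["d"]);L=loc(W[...,:2].reshape(-1,2),q);Z=W[...,2].ravel()
k=(Z<22)&(Z>8)&(L[:,1]>-26)&(L[:,1]<55)&(L[:,0]>-80)&(L[:,0]<122)
a=L[k]
for nm,s in(("handle",(a[:,0]<25)&(a[:,0]>-50)),("head",(a[:,0]>40)&(a[:,0]<78)),("nose",a[:,0]>92)): print(nm,"y",np.percentile(a[s,1],[3,97]))
print("x", np.percentile(a[(abs(a[:,1])<12),0],[1,99]))
```

```text
top 952 head z 111.1057517717503 x max 85.0175294323856 y [-18.79471111  43.35422539] 692
 nose [[ 86.76422052  18.49913978]
 [111.757314    35.46823925]] 96.88786840842772
scene 2240 head z 110.58854572311557 x max 84.8149312687021 y [-19.45697681  44.2285058 ] 982
 handle x min [-56.59414057 -55.40961496] y [-19.28567242  19.07481333]
 nose [[ 93.17718843  18.3527962 ]
 [111.13802016  36.79943189]] 96.32124728388345
lower (array([ 5.41346605e+02,  2.62978228e+02, -2.15192525e-01]), np.float64(0.009363390817035569))
(array([541.7, 263.2]), array([121.9, 180. ]), 77.69)
handle y [-19.26125855  17.45798987]
head y [-19.09398037  44.41868485]
nose y [17.39739173 37.07598447]
x [-59.07546036  81.74514627]
```

The meter is +1.2 mm along tray x and about 0 in y relative to the pocket, and the pocket estimate is good to about 0.5 mm. I correct y by -0.8 and begin the insertion.

```bash
python3 -m inch '[[[0,0,0,0,-0.8,-15,0],[0,0,0,0,-0.8,-28,0],[0,0,0,0,-0.8,-34,0],[0,0,0,0,-0.8,-38,0],[0,0,0,0,-0.8,-41,0],[0,0,0,0,-0.8,-44,0],[0,0,0,0,-0.8,-44,0]]]' 80
```

```text
t: 16.2
eef_pos: [477.7, -294.0, 71.2]
tool_rot: [-3.141, 0.065, 0.0]
contact_force: [-0.3, 0.8, -2.0]
gripper_width: 0.426
```

It has entered the rim with no contact force. I press on through the lips.

```bash
python3 -m inch '[[[0,0,0,0,0,-3,0],[0,0,0,0,0,-6,0],[0,0,0,0,0,-8,0],[0,0,0,0,0,-10,0],[0,0,0,0,0,-12,0],[0,0,0,0,0,-12,0]]]' 100
python3 -m inch '[[[0,0,0,0,0,-1.5,0],[0,0,0,0,0,-3,0],[0,0,0,0,0,-4,0],[0,0,0,0,0,-4,0]]]'
```

```text
t: 16.8
eef_pos: [477.5, -294.3, 59.7]
tool_rot: [3.141, -0.066, -0.0]
contact_force: [-2.2, 0.2, 4.4]
gripper_width: 0.411
t: 17.2
eef_pos: [477.5, -294.4, 56.0]
tool_rot: [3.141, -0.066, -0.0]
contact_force: [-3.1, -0.0, 7.8]
gripper_width: 0.416
```

```bash
python3 -m inch '[[[0,0,0,0,0,-1,0],[0,0,0,0,0,-2,0],[0,0,0,0,0,-2,0]]]'
python3 - <<'E'
from h import *
snap("scene","s10")
E
```

```text
t: 17.5
eef_pos: [477.5, -294.4, 55.9]
tool_rot: [3.141, -0.066, 0.001]
contact_force: [-6.4, 2.5, 24.9]
gripper_width: 0.413
```

View pics/s10.png

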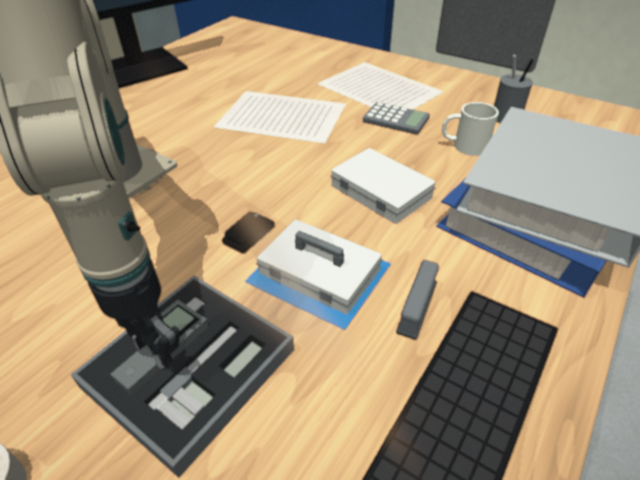

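The floor is reached: force jumped to 25 N with no further travel. The meter sits in the tray. I release, rise, move aside and check.

```bash
python3 -m inch '[[[0,0,0,0,0,0.5,0],[0,0,0,0,0,0.5,70],[0,0,0,0,0,0.5,70],[0,0,0,0,0,0.5,70],[0,0,0,0,0,15,80],[0,0,0,0,0,45,100],[0,0,0,0,0,95,100],[0,0,0,0,45,140,100],[0,0,0,0,90,170,100],[0,0,0,0,135,170,100],[0,0,0,0,180,170,100],[0,0,0,0,180,170,100]]]' 60
python3 - <<'E'
from fit import *
snap("scene","s11");snap("top","t11")
q=[478.2,-293.2,np.radians(87.65)]
for n,t in(("top","t11"),("scene","s11")):
    W=cloud(n,np.load(t+".npz")["d"]); L=loc(W[...,:2].reshape(-1,2),q); Z=W[...,2].ravel()
    k=(abs(Z-51)<6)&(L[:,0]<88)&(L[:,0]>-75)&(abs(L[:,1]-10)<50)
    a=L[k];zz=Z[k]
    A=np.c_[a,np.ones(len(a))];print(n,len(a),"plane",np.linalg.lstsq(A,zz,rcond=None)[0],"z handle",np.median(zz[a[:,0]<-10]),"z head",np.median(zz[a[:,0]>40]))
    print("x",np.percentile(a[:,0],[1,99]),"head y",np.percentile(a[a[:,0]>40,1],[1,99]),"han y",np.percentile(a[a[:,0]<25,1],[1,99]))
    k=(L[:,0]>-110)&(L[:,0]<-65)&(abs(L[:,1])<30);print("foam top",np.median(Z[k]))
    print([(np.round(towld(n,r["location"]),1).tolist(),round(r["conf"],2)) for r in landmark_of(n,"meter")[:2]])
E
```

```text
t: 18.75
eef_pos: [478.2, -106.3, 224.5]
tool_rot: [-3.137, 0.049, -0.001]
contact_force: [0.9, 0.7, -0.2]
gripper_width: 1.002
top 851 plane [ 5.68316978e-03 -3.87339529e-03  5.13993912e+01] z handle 51.36136987358316 z head 51.96665212302912
x [-57.20114549  44.34438985] head y [12.57543077 43.99796488] han y [-18.1318166   19.37068803]
foam top 33.670228572563246
[([479.1, -294.3, 14.8], 0.96)]
scene 3033 plane [2.17362233e-03 1.94804761e-02 5.12203876e+01] z handle 51.38051186072778 z head 51.81107399277414
x [-58.70178891  81.62813421] head y [-18.91921198  45.35867342] han y [-18.94793368  19.85542036]
foam top 31.139531683164876
[([478.6, -296.1, 17.0], 0.73)]
```

View pics/s11.png

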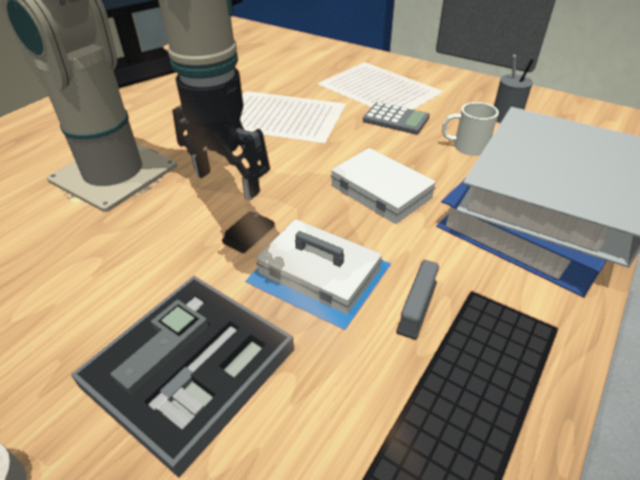

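The meter is home: top at 51.4 mm (expected 51), level, outline within about 1 mm, screen up. Next I go back for the upper case; bar at (561.8,-1.8), along 1.9°.

```bash
python3 -m inch '[[[0,0,8,7,10,0,100],[0,0,16,14,20,0,100],[0,0,24,21,30,0,100],[0,0,32,28,40,0,100],[0,0,40,35,50,0,100],[0,0,48,42,60,0,100],[0,0,56,49,70,0,100],[0,0,64,56,80,0,100],[0,0,72,63,90,0,100],[0,0,80,70,100,0,100],[0,0,88,77,106,0,100],[0,0,94.2,84,112.2,0,100]]]' 60
python3 -m inch '[[[0,0,0,0,0,-30,100],[0,0,0,0,0,-60,100],[0,0,0,0,0,-90,100],[0,0,0,0,0,-100,100],[0,0,0,0,0,-100,100]]]' 60
python3 - <<'E'
from h import *
s=state();print(s["eef_pos"]);r=R.from_rotvec(s["tool_rot"]).as_matrix();print(np.degrees(np.arctan2(r[1,0],r[0,0])))
snap("scene","s12")
E
```

```text
t: 20.15
eef_pos: [562.3, -4.4, 223.0]
tool_rot: [2.185, 2.257, -0.002]
contact_force: [-0.4, -0.2, 0.1]
gripper_width: 1.002
t: 20.65
eef_pos: [561.0, -3.7, 121.9]
tool_rot: [-2.188, -2.252, 0.005]
contact_force: [-0.4, -0.8, 0.3]
gripper_width: 0.999
[560.96462506  -3.69271586 121.895337  ]
91.66669294268354
```

View pics/s12.png

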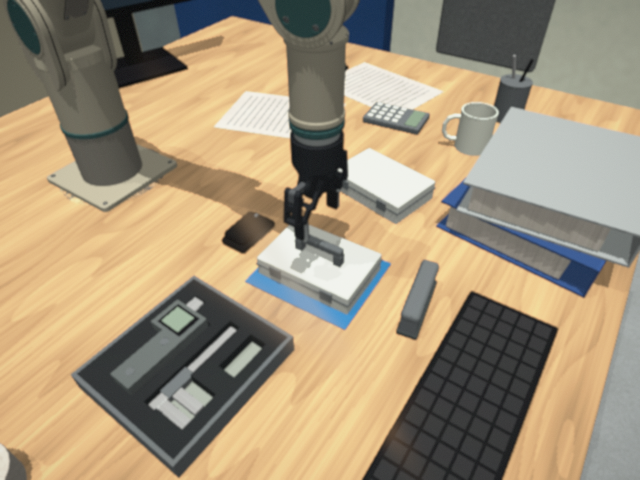

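```bash
python3 -m inch '[[[0,0,0,0,1,-25,100],[0,0,0,0,1,-45,100],[0,0,0,0,1,-55,100],[0,0,0,0,1,-55,100],[0,0,0,0,1,-55,0],[0,0,0,0,1,-55,0],[0,0,0,0,1,-55,0],[0,0,0,0,1,-55,0],[0,0,0,0,1,-55,0],[0,0,0,0,1,-55,0],[0,0,0,0,1,-55,0]]]' 60
python3 -m inch '[[[0,0,0,0,0,5,0],[0,0,0,0,0,15,0],[0,0,0,0,0,30,0],[0,0,0,0,0,50,0],[0,0,0,0,0,80,0],[0,0,0,0,0,100,0],[0,0,0,0,0,100,0],[0,0,0,0,0,100,0],[0,0,0,0,0,100,0]]]'
python3 - <<'E'
from h import *
snap("scene","s13");p,d,W=snap("top","t13")
s=state();print(s["eef_pos"]);r=R.from_rotvec(s["tool_rot"]).as_matrix();print(np.degrees(np.arctan2(r[1,0],r[0,0])))
E
```

```text
t: 21.8
eef_pos: [562.1, -1.2, 68.9]
tool_rot: [2.185, 2.256, 0.0]
contact_force: [-1.0, -0.3, 5.7]
gripper_width: 0.152
t: 22.7
eef_pos: [560.4, -0.9, 166.9]
tool_rot: [-2.184, -2.255, 0.004]
contact_force: [-0.1, 0.2, -5.8]
gripper_width: 0.152
[560.71533638  -0.85942185 166.8861168 ]
91.8244290876816
```

View pics/s13.png

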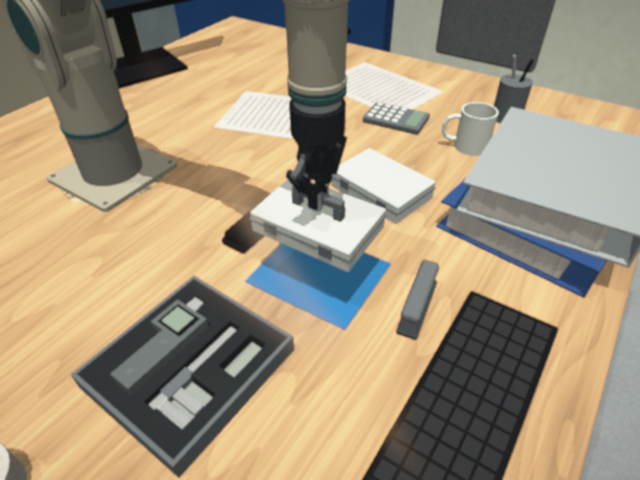

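```bash
python3 -m inch '[[[0,0,-2,-3,40,10,0],[0,0,-4,-6,85,10,0],[0,0,-7,-10,130,10,0],[0,0,-10,-14,175,10,0],[0,0,-12,-17,220,10,0],[0,0,-14,-20,250,0,0],[0,0,-14.2,-20.5,264,-20,0],[0,0,-14.2,-20.5,264,-35,0],[0,0,-14.2,-20.5,264,-45,0],[0,0,-14.2,-20.5,264,-48,0],[0,0,-14.2,-20.5,264,-48,0],[0,0,-14.2,-20.5,264,-48,0]]]'
python3 - <<'E'
from fit import *
s=state();print(s["eef_pos"]);r=R.from_rotvec(s["tool_rot"]).as_matrix();print(np.degrees(np.arctan2(r[1,0],r[0,0])))
snap("scene","s14");snap("top","t14")
p=cv2.imread("pics/s14.png")[60:240,300:460];cv2.imwrite("pics/s14z.png",cv2.resize(p,None,fx=3.5,fy=3.3,interpolation=cv2.INTER_CUBIC))
E
```

```text
t: 24.0
eef_pos: [541.9, 262.8, 120.8]
tool_rot: [2.449, 1.968, 0.002]
contact_force: [0.1, -0.4, -5.6]
gripper_width: 0.153
[541.93963151 262.83997799 120.84359815]
77.56080971565133
```

View pics/s14z.png

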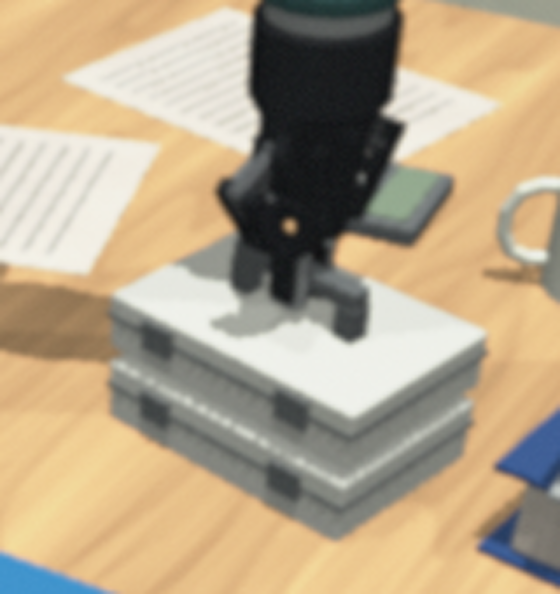

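The upper case hovers about 10 mm above the lower one, squared up. I lower it.

```bash
python3 -m inch '[[[0,0,0,0,0,-4,0],[0,0,0,0,0,-7,0],[0,0,0,0,0,-9,0],[0,0,0,0,0,-10,0],[0,0,0,0,0,-10,0],[0,0,0,0,0,-10,0]]]'
python3 -m inch '[[[0,0,0,0,0,0,100],[0,0,0,0,0,0,100],[0,0,0,0,0,0,100],[0,0,0,0,0,0,100],[0,0,0,0,0,0,100],[0,0,0,0,0,30,100],[0,0,0,0,0,70,100],[0,0,0,0,0,110,100],[0,0,0,-40,-20,130,100],[0,0,0,-80,-50,130,100],[0,0,0,-110,-80,130,100],[0,0,0,-110,-80,130,100]]]'
python3 -m inch '[[[0,0,0,-20,-45,0,100],[0,0,0,-40,-90,0,100],[0,0,0,-60,-135,0,100],[0,0,0,-60,-135,0,100],[0,0,0,-60,-135,0,100]]]'
python3 - <<'E'
from fit import *
snap("scene","s15");snap("top","t15")
W=cloud("top",np.load("t15.npz")["d"]);v,u=np.mgrid[190:315,140:250];S=W[190:315,140:250].reshape(-1,3)
k=abs(S[:,2]-85)<5;print("upper",rect(S[k][:,:2]),np.median(S[k][:,2]))
k=S[:,2]>105;print("bar",rect(S[k][:,:2]),np.median(S[k][:,2]))
for n in("top","scene"):
    for q in("upper_case","lower_case","lower_case_top","meter","mouse","stapler"):
        print(n,q,[(np.round(towld(n,r["location"]),1).tolist(),round(r["conf"],2)) for r in landmark_of(n,q)[:1]])
q=[478.2,-293.2,np.radians(87.65)]
W=cloud("scene",np.load("s15.npz")["d"]); L=loc(W[...,:2].reshape(-1,2),q); Z=W[...,2].ravel()
k=(abs(Z-51)<6)&(L[:,0]<88)&(L[:,0]>-75)&(abs(L[:,1]-10)<50);print("meter top",np.median(Z[k]))
s=state();print(s["eef_pos"],s["contact_force"])
E
```

```text
t: 24.7
eef_pos: [541.1, 263.1, 110.9]
tool_rot: [2.448, 1.969, -0.0]
contact_force: [-2.7, -2.8, 3.6]
gripper_width: 0.153
t: 25.9
eef_pos: [426.2, 178.3, 240.1]
tool_rot: [2.45, 1.966, -0.011]
contact_force: [1.3, 0.9, -0.7]
gripper_width: 0.999
t: 26.4
eef_pos: [371.8, 47.5, 240.7]
tool_rot: [2.45, 1.965, 0.002]
contact_force: [1.1, 1.2, 1.0]
gripper_width: 0.998
upper (array([541. , 262.6]), array([124.3, 180.3]), 77.43) 85.24218836140517
bar (array([467.4, 196.1]), array([259.3,  78.1]), 42.55) 119.52264148666063
top upper_case [([542.7, 262.3, 40.9], 0.7)]
top lower_case []
top lower_case_top []
top meter [([478.7, -297.1, 13.3], 0.58)]
top mouse []
top stapler [([739.2, 18.0, 0.3], 0.63)]
scene upper_case [([541.8, 267.2, 41.8], 0.98)]
scene lower_case [([542.8, 266.1, 0.3], 0.7)]
scene lower_case_top []
scene meter [([476.6, -293.4, 15.5], 0.57)]
scene mouse [([394.7, 10.0, -2.1], 0.67)]
scene stapler [([738.2, 19.4, -2.3], 0.68)]
meter top 51.581605392191705
[371.30482751  48.27869398 240.29684808] [0.42008312 0.40641144 0.30600231]
```

View pics/s15.png

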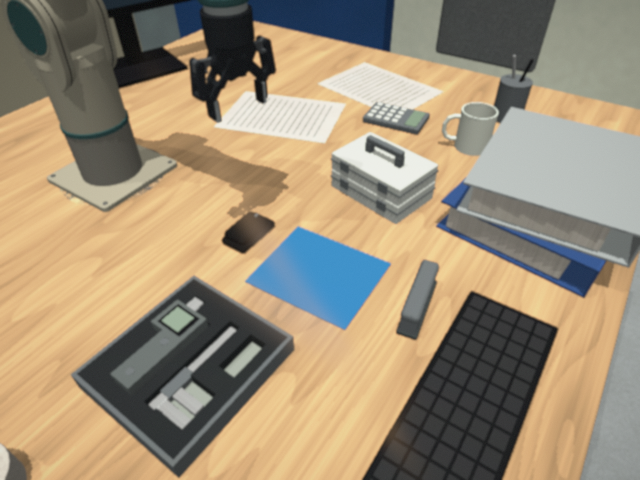

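View pics/t15.png

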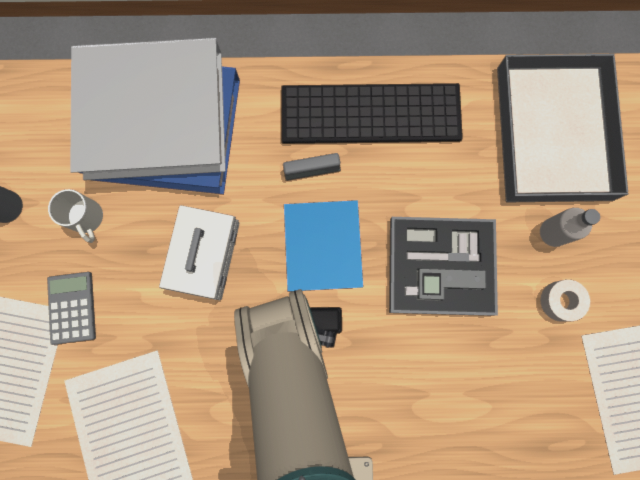

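Both pictures show the upper case squared on the lower one, the meter in its pocket and the bystanders where they were. The robot is clear, so I hand in.

```bash
python3 -c "
from bench import *
print(job_done())"
```

```text
the job is handed in; nothing more can be done
None
```

I lifted the upper case onto the mat, pressed the meter screen up into its pocket until it hit the floor, and put the case back on the lower one. I handed in at about 27 s; no verdict is reported.

- **Meter:** its top is at 51.6 mm (51 expected when home) and it is level. The depth outline put it within about 1 mm of the pocket. The network's location scattered by up to about 4 mm from my pocket estimate, which is within its stated accuracy.
- **Upper case:** it measures (541.0, 262.6) mm at -12.6°. The lower case is at (541.4, 263.0) mm and -12.3°. Its top is at 85.2 mm (85 expected), and it stayed level in every picture I took of it.
- **Mouse and stapler:** both are within a few mm of where they started. In the last top view the arm covered part of the mouse, so I checked it in the scene view only.
- **Robot:** it is clear of everything. The largest wrist force I saw was about 25 N, while seating the meter.

One check gave nothing usable. The last fit of the bar handle picked up the arm as well, so I relied on the fit of the case top instead.

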